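# Close the casting mould and throw its toggle clamp

### The arm

A 6-joint arm with a two-finger parallel gripper is mounted at the origin on the work surface; the furniture and walls round the work are solid. World frame = base frame: x ahead of the robot, y to its left, z up, the work surface at z = 0. Lengths are in m, angles in degrees, forces in N, time in s.
With the tool pointing down it reaches from about 0.35 to 0.95 m from the base axis. Payload 17.4 kg.
Tool frame: the origin (TCP) lies on the centre line of the jaws, within the pads' length; the fingertips stand manip.tips_ahead ahead of it and the grasp point (between the pads) is the TCP (manip.tips_ahead is the distance from the TCP to the fingertips, in m); z points along the fingers, y is the line along which they close (so a half turn about z gives the same grasp; the last joint's range is limited). The gripper opens to 93 mm and grips with 3 to 60 N. Pads are 15 mm wide; open, the fingers measure 128 mm over their backs; the gripper's body (75 mm by 188 mm) begins 65 mm behind the grasp point.
Start: joints at [-65.936, 6.646, 82.598, -0, 90.757, -2.166], TCP at [0.298, -0.606, 0.238] pointing down, gripper open.
Joint ranges: [-162.19, 162.19], [-47.58, 125.68], [4.15, 143.07], [-65.23, 245.23], [0.69, 171.88], [-170.13, 170.13]. Speed limits (degrees/s): [108.29, 108.29, 127.2, 180, 180, 180].

### API

Orientations are given as [roll, pitch, yaw] about the fixed x, y, z axes, in that order (R = Rz(yaw) Ry(pitch) Rx(roll)).
In Python, from cell import manip gives the robot as it stands. The module is installed in compiled form; this text tells all that it offers.
- The arm moves only by the tool arm_command, never from a script. Its arguments are lists of equal length, an entry for each row: "offset": the shift along the tool's x, y, z in units of 40 mm (1.0 is 40 mm), a list of three; "twist": the turn about the tool's z in units of 5 degrees (1.0 is 5 degrees); "jaw": the opening, from 0 (shut) to 1 (fully open). A call has exactly 10 rows; each row shifts and turns the commanded pose from where the row before left it, along the tool's axes as they then stand; what a row does not reach is not made up. A row lasts 1/12 s, in which the tool goes at most 41.7 mm and 7.16 degrees, less where a joint would pass 70% of its speed; a pose out of reach is approached as far as the arm can. A call is refused whole if a number of a shift passes 1 or a number of a turn 1, either way. A call with a gripper value outside its range is refused whole. The fingers move at their own pace and stop on an object; "force" is the grip in N (left out, the last holds). Time passes only in rows, so rows that do not move let the fingers close, or fill a call up. It gives the time, the measured TCP pose, the force, the opening and the grip force at its end, in the units of the state.
- manip.get_state(): the state, without advancing time (a new reading comes with each control period).
- manip.get_image(name): name is "side" or "top" or "wrist"; returns the picture (480x640x3 uint8, red, green, blue); there is no depth.
- manip.get_calibration(name): a dict with "mtx" (3x3 intrinsics, pixels), "R" (3x3) and "t" (3): a world point X has camera coordinates R X + t. Camera axes: x right, y down, z forward; pixel columns grow to the right and rows downward; lengths in m; the calibration is good to about 2 mm. A picture is of the moment at which its call begins: read the wrist's pose just before it. get_calibration takes no time and is no camera call; for the wrist camera it gives the pose at the moment of the call.
- manip.close_job(): hands the job in; it is judged then, once.
Trained networks look in the newest picture that a camera, given by its name, has taken for a name from the list of things; names that differ only in an ending like _2 or _b are one class to them, and where a whole thing is asked for, a point or a joint stands for the part that bears it (a point fixed in the world has none). Each returns a list of dicts, best first, with "p" (0 to 1); they miss things now and then, are a little off and sometimes report something else, mostly with a low value. They report only what shows in the picture. A call takes as long as a camera call.
- manip.masks_of(camera, label): "pixels" (480x640 bool, what is visible of it) and "box" ([left, top, width, height] in pixels, round what is visible of it).
The state is a dict: "time": time; "q": joint angles; "joint_vel": joint speeds; "effort": joint torques, N m; "tool_pos": TCP position; "tool_rot": TCP orientation; "force": force on the tool from outside, world axes, zero at the start; "wrist_torque": the same for the moment, N m; "width": opening from 0.0 (shut) to 1.0 (fully open); "finger_force": force on a finger pad.
Only numpy, scipy, OpenCV 4.12 (cv2) and the standard library are available. Lean on these libraries where they do the work, as an engineer would, in place of code of your own. Each camera call takes 0.05 s, during which the arm holds its last target. There are 200 camera calls.

### The job

Get the two-part mould in the jig ready for pouring: set the loose plaster upper half (the flat slab with three holes) gently down over the two brass pins of the lower half until it rests flush all round, then throw the toggle clamp's handle over, away from the mould and down, past its dead point until it is fully home, so that it stays locked by itself with the rubber foot pressing on the upper half. Do not force the plaster, and leave the cast cup and the plain slab where they stand.

Things in the scene. Friction and masses are not known exactly. Their poses are not given: they have to be found in the camera images.
- jig: casting jig, fixed: plywood board 100 x 380 x 15 mm with the lower mould half between battens and a steel toggle clamp on a wooden riser (46 mm wide, y = 92 to 276 mm, top at z = 55 mm). Origin: under the board, below the middle of the mould's bed; y along the board towards the clamp, z up. Handle pivot along x at y = 150, z = 80 mm. Open, arm and handle stand up at y = 75 to 190 mm, to z = 215 mm
- upper_half: loose plaster upper half, 56 (x) x 150 (y) x 30 mm, about 0.36 kg, lying top side up. Origin: centre of its underside. Three through holes on its long centre line: 12 mm holes for the pins at y = +60 and -50 mm, an 18 mm pouring hole at y = -24 mm. It fits one way only, its y axis along the jig's. Flush: its underside at the bed point's height
- clamp_handle (a joint): angle of the toggle handle about its pivot (rad): 0 open, handle up; dead point at about 1.38; 1.48 locked, handle lying down over the riser against its stop. Past the dead point it stays by itself, short of it it springs back. A link drives the hold-down arm: the arm comes down as the handle goes down
- grip (a point): centre of the round black handle grip, 22 mm in diameter, 72 mm long, 105 mm from the handle's pivot. In the jig's y-z plane it swings about the pivot from 80 degrees above +y (open, 183 mm above the table) to 5 degrees below +y (locked, 71 mm above the table, the grip only 5 mm above the riser, so the last part is pressed from above)
- clamp_foot: rubber foot, 23 mm in diameter, sprung, on the free end of the clamp's hold-down arm. Origin: on the arm's centre line, 93 mm from the arm's pivot. Comes down on the upper half 12 mm from its centre, between the pouring hole and the pin nearer the clamp
- cup_a: freshly cast waisted clay cup, 66 mm in diameter, 76 mm tall, bystander near the table's far edge, stands upright. Origin: centre of its underside
- slab: plain plaster slab without holes, 119 x 75 x 55 mm, bystander. Origin: centre of its underside
- bed (a point): middle of the mould's bed, 47 mm above the table, at the height of the lower half's top face; axes as the jig's. The plaster lower half (56 x 150 x 32 mm) lies here with play: up to 2 mm off across (x) and 6 mm along (y), so its pins must be seen or felt for. Brass pins at x = 0, y = +60 and -50 mm from its own middle, 10 mm in diameter, 16 mm tall, the last 2.5 mm tapering to 8 mm

How it is judged (in metres and radians):
On the way, in this order (a step that is already met when the one before it is completed fails the run):
1. the upper half rests flush on the lower half, both pins in its holes, with the clamp still open (z of upper_half in the frame of bed between -0.003 and 0.0025 m and horizontal distance between upper_half and bed below 0.01 m and angle between the y axis of upper_half and the y axis of bed, either way round below 0.05 rad and angle between upper_half's own z axis and vertical below 0.03 rad and value of joint clamp_handle below 0.6 rad), for 0.2 s.
2. the handle has been thrown past its dead point (value of joint clamp_handle above 1.42 rad), for 0.1 s.
At the end, for the whole second after the job is handed in: the upper half rests flush over both pins (underside within 2.5 mm of the bed's height, tilt under 0.03 rad, centre within 10 mm of the bed's middle, y axes within 0.05 rad); the handle is locked past its dead point (over 1.42 rad) and the foot presses on the upper half with more than 5 N (z of upper_half in the frame of bed between -0.003 and 0.0025 m and horizontal distance between upper_half and bed below 0.01 m and angle between the y axis of upper_half and the y axis of bed, either way round below 0.05 rad and angle between upper_half's own z axis and vertical below 0.03 rad and value of joint clamp_handle above 1.42 rad and contact force between clamp_foot and upper_half above 5 N and linear speed of upper_half below 0.01 m/s); the robot touches nothing.
It fails at once if the plaster is forced: more than 60 N between the upper half and the jig with its lower half before the clamp is thrown (contact force between upper_half and jig above 60 N and value of joint clamp_handle below 0.6 rad).
It fails at once if the cast cup or the plain slab is moved by more than 20 mm (distance of any of cup_a, slab from where it was at the start of the episode above 0.02 m).
It also fails if it takes over 64 s, if anything falls off the work surface, if the arm or the gripper's body presses on something with over 40 N, if the wrist force passes 120 N, or if a joint passes its speed limit or range.

## Working session

There is one attempt and no reset: what is moved stays moved. The work goes in short steps, Python scripts to look and compute and a tool call to move; the robot and the scene stay as the last step left them, time stands still between calls to the robot, and variables do not carry over. Pictures are saved under pics/ and viewed, at most 10 in all, crops included, and the job is handed in when it is done.

Besides the shell and the picture viewer there is one more tool, called as a command line: name --pt "numbers of a row" for each row, then --argument value for the rest. arm_command: Moves the arm, as the interface text tells. Its arguments: {"type":"object","properties":{"offset":{"type":"array","items":{"type":"array","items":{"type":"number"}}},"twist":{"type":"array","items":{"type":"number"}},"jaw":{"type":"array","items":{"type":"number"}},"force":{"type":"number"}},"required":["offset","twist","jaw"]}

```bash
mkdir -p pics; python3 - <<'E'
from cell import manip
import cv2,numpy as np
print({k:np.round(v,3) if not isinstance(v,dict) else v for k,v in manip.get_state().items()}, manip.tips_ahead)
ims=[]
for c in ["side","top"]:
    im=manip.get_image(c); cv2.imwrite(f"pics/{c}0.png",im[:,:,::-1])
    k=manip.get_calibration(c); print(c,np.round(k["mtx"],1).tolist(),np.round(k["R"],3).tolist(),np.round(k["t"],3).tolist())
    for l in ["jig","upper_half","clamp_handle","clamp_foot","cup_a","slab"]:
        print(c,l,[(round(d["p"],2),d["box"]) for d in manip.masks_of(c,l)[:2]])
E
```

```text
{'time': np.float64(0.0), 'q': array([-65.936,   6.674,  82.636,  -0.   ,  90.758,  -2.165]), 'joint_vel': array([-0.034,  0.018, -0.023, -0.045,  0.096, -0.03 ]), 'effort': array([ 2.0000e-03, -7.2126e+01, -6.2261e+01,  7.8000e-02,  2.4000e-02,
       -0.0000e+00]), 'tool_pos': array([ 0.298, -0.605,  0.237]), 'tool_rot': array([-1.79932e+02, -2.00000e-03,  2.62290e+01]), 'force': array([0.178, 0.196, 0.321]), 'wrist_torque': array([ 0.017, -0.007,  0.024]), 'finger_force': np.float64(0.0), 'width': np.float64(1.001)} 0.019
side [[547.7, 0.0, 327.0], [0.0, 547.7, 245.0], [0.0, 0.0, 1.0]] [[-0.841, -0.542, 0.003], [-0.281, 0.432, -0.857], [0.463, -0.721, -0.516]] [0.348, 0.271, 1.063]
side jig [(0.73, [204.9, 263.2, 134.6, 161.8])]
side upper_half [(0.71, [369.5, 211.6, 26.0, 23.3])]
side clamp_handle [(0.6, [246.8, 290.5, 22.6, 57.8])]
side clamp_foot [(0.52, [277.6, 265.7, 9.0, 11.6])]
side cup_a [(0.57, [302.1, 238.0, 24.1, 38.8])]
side slab [(0.74, [351.5, 230.1, 44.8, 39.9])]
top [[604.0, 0.0, 316.3], [0.0, 604.0, 244.0], [0.0, 0.0, 1.0]] [[-0.005, -1.0, -0.001], [-0.997, 0.005, -0.076], [0.076, 0.001, -0.997]] [-0.089, 0.493, 1.418]
top jig [(0.7, [148.3, 268.7, 45.8, 10.9])]
top upper_half []
top clamp_handle [(0.7, [150.1, 270.8, 41.4, 8.5])]
top clamp_foot []
top cup_a [(0.62, [318.5, 209.5, 25.3, 27.3])]
top slab [(0.93, [371.7, 245.6, 36.6, 52.8])]
```

```bash
python3 - <<'E'
import cv2
a=cv2.imread("pics/side0.png")[190:440,180:480];b=cv2.imread("pics/top0.png")[150:350,100:500]
cv2.imwrite("pics/a.png",cv2.resize(a,None,fx=2.4,fy=2.4,interpolation=2));cv2.imwrite("pics/b.png",cv2.resize(b,None,fx=2,fy=2,interpolation=2))
E
```

```text
(no output)
```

View pics/a.png

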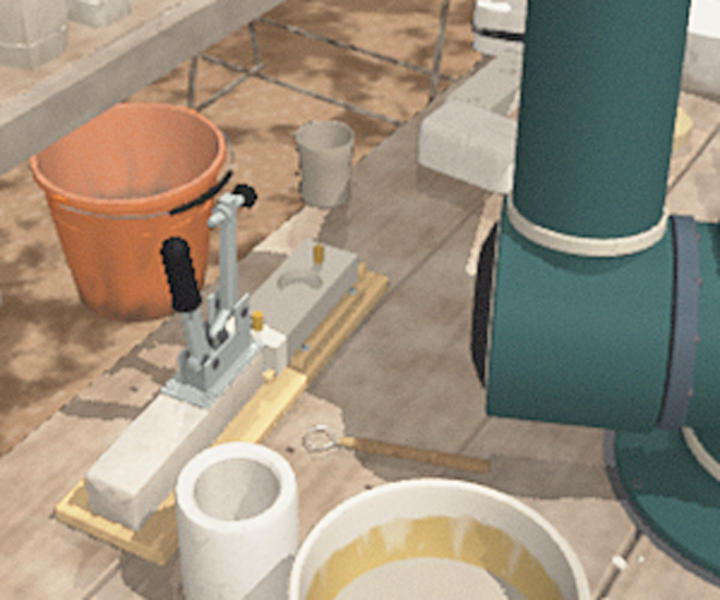

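View pics/b.png

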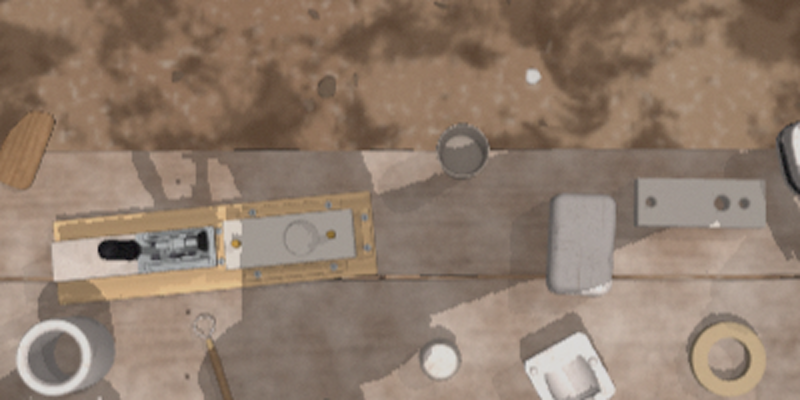

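Side view: clamp open with the black grip up at crop (180,275), pins at (257,320) and (318,253). Top view: the jig's clamp end points left (+y), with pins at crop (236,243) and (331,235). The upper half is at the right, x 637–766, y 178–227, holes at (651,202), (722,203) and (744,203). It already faces the right way, with its lone pin hole towards +y.

```bash
cat > h.py <<'E'
from cell import manip
import numpy as np,cv2
def back(c,uv,z,k=None):
    k=k or manip.get_calibration(c); R,t=np.array(k["R"]),np.array(k["t"])
    d=R.T@np.linalg.solve(np.array(k["mtx"]),[uv[0],uv[1],1]); o=-R.T@t
    return o+d*(z-o[2])/d[2]
def st():
    s=manip.get_state(); print("t %.2f"%s["time"],"pos",np.round(s["tool_pos"],4),"rot",np.round(s["tool_rot"],2),"F",np.round(s["force"],1),"w %.3f ff %.1f"%(s["width"],s["finger_force"]),"q",np.round(s["q"],1)); return s
def delta(s,p,yaw):   # tool-frame shift (units of 40mm) and turn (units of 5deg) to reach p, yaw
    a=np.radians(s["tool_rot"][2]); d=np.array(p)-s["tool_pos"]
    print("shift/40mm in present tool axes",np.round([(d[0]*np.cos(a)+d[1]*np.sin(a))/.04,(d[0]*np.sin(a)-d[1]*np.cos(a))/.04,-d[2]/.04],2),"twist/5deg",round(-((yaw-s["tool_rot"][2]+180)%360-180)/5,2))
E
python3 - <<'E'
from h import *
f=lambda u,v:(100+u/2,150+v/2)
for n,u,v,z in [("pin60",236,243,.063),("pin-50",331,235,.063),("h60",651,202,.03),("pour",722,203,.03),("h-50",744,203,.03),("c1",637,178,.03),("c2",766,178,.03),("c3",637,227,.03),("c4",766,227,.03),("cup",463,150,.07),("slab",583,243,.055)]:
    print(n,np.round(back("top",f(u,v),z),4))
s=st(); k=manip.get_calibration("wrist"); print(np.round(-np.array(k["R"]).T@k["t"]-s["tool_pos"],3),np.round(k["R"],2).tolist(),np.round(k["mtx"],0).tolist())
delta(s,[.515,-.335,.2],90)
E
```

```text
pin60 [0.4272 0.1347 0.063 ]
pin-50 [0.4359 0.0256 0.063 ]
h60 [ 0.4742 -0.3486  0.03  ]
pour [ 0.4726 -0.4322  0.03  ]
h-50 [ 0.4725 -0.4581  0.03  ]
c1 [ 0.5027 -0.3326  0.03  ]
c2 [ 0.5019 -0.4848  0.03  ]
c3 [ 0.4448 -0.3316  0.03  ]
c4 [ 0.4441 -0.4833  0.03  ]
cup [ 0.5326 -0.1265  0.07  ]
slab [ 0.4256 -0.2647  0.055 ]
t 0.70 pos [ 0.2983 -0.6055  0.2377] rot [180.     0.    26.23] F [-0.7  0.4  0.7] w 1.001 ff 0.0 q [-65.9   6.6  82.6  -0.   90.8  -2.2]
[0.066 0.032 0.147] [[0.44, -0.9, -0.0], [-0.87, -0.43, 0.26], [-0.23, -0.11, -0.97]] [[346.0, 0.0, 322.0], [0.0, 346.0, 239.0], [0.0, 0.0, 1.0]]
shift/40mm in present tool axes [ 7.85 -3.67  0.94] twist/5deg -12.75
```

arm_command --pt "0.845 -0.3 0.25" --pt "0.845 -0.3 0.25" --pt "0.845 -0.3 0.25" --pt "0.845 -0.3 0.25" --pt "0.845 -0.3 0.25" --pt "0.845 -0.3 0.25" --pt "0.845 -0.3 0.25" --pt "0 0 0" --pt "0 0 0" --pt "0 0 0" --twist '[0,0,0,0,0,0,0,-1,-1,-1]' --jaw '[1,1,1,1,1,1,1,1,1,1]'

```text
time: 1.53
tool_pos: [0.474, -0.4249, 0.1675]
tool_rot: [-180.0, 0.0, 41.6]
force: [0.4, 0.1, 0.3]
width: 1.004
finger_force: 0.0
```

arm_command --pt "0 0 0" --pt "0 0 0" --pt "0 0 0" --pt "0 0 0" --pt "0 0 0" --pt "0 0 0" --pt "0 0 0" --pt "0 0 0" --pt "0 0 0" --pt "0 0 0" --twist '[-1,-1,-1,-1,-1,-1,-1,-1,-1,-0.57]' --jaw '[1,1,1,1,1,1,1,1,1,1]'

```text
time: 2.37
tool_pos: [0.4735, -0.4256, 0.1677]
tool_rot: [180.0, 0.0, 89.4]
force: [-0.1, -0.5, 0.7]
width: 1.002
finger_force: 0.0
```

```bash
python3 - <<'E'
from h import *
s=st(); k=manip.get_calibration("wrist"); im=manip.get_image("wrist"); cv2.imwrite("pics/w1.png",im[:,:,::-1])
np.savez("w1.npz",**{a:np.array(b) for a,b in k.items()})
print([(d["p"],d["box"]) for d in manip.masks_of("wrist","upper_half")])
E
```

```text
t 2.37 pos [ 0.4735 -0.4256  0.1677] rot [1.800e+02 1.000e-02 8.937e+01] F [-0.1 -0.5  0.7] w 1.002 ff 0.0 q [-44.2   3.4  92.5  -0.   84.  -43.6]
[(0.81, [286.3, 121.9, 74.6, 176.0])]
```

View pics/w1.png

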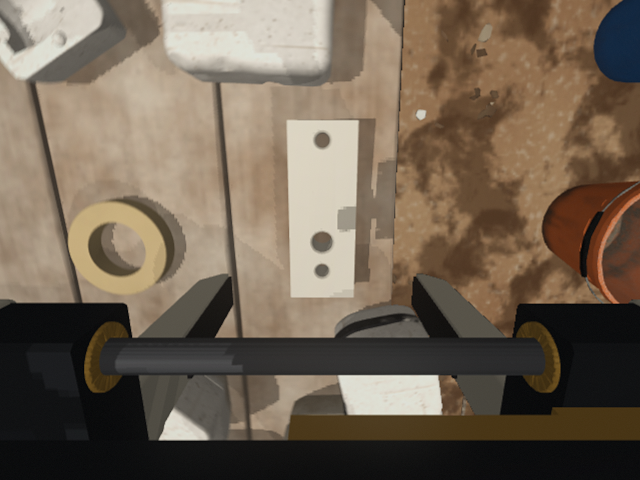

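The wrist view shows the upper half upright in the frame. Its holes are at about (322,140), (321,241) and (321,270), and the slab spans x 288–358.

```bash
cat >> h.py <<'E'
def holes(im,guess,k,z,r=14):
    g=cv2.cvtColor(im,cv2.COLOR_RGB2GRAY).astype(float); out=[]
    for u,v in guess:
        u,v=int(u),int(v); p=g[v-r:v+r+1,u-r:u+r+1]; th=(np.percentile(p,80)+p.min())/2
        n,lab,stt,cen=cv2.connectedComponentsWithStats((p<th).astype(np.uint8))
        i=1+np.argmin(np.hypot(*(cen[1:]-r).T)); uv=cen[i]+[u-r,v-r]
        out.append(back("",uv,z,k)[:2]); print("px",np.round(uv,1),"box",stt[i],np.round(out[-1],4))
    return out
E
python3 - <<'E'
from h import *
k=dict(np.load("w1.npz")); im=cv2.imread("pics/w1.png")[:,:,::-1].copy()
h=holes(im,[(322,140),(321,241),(321,270)],k,.03)
d=h[0]-h[2]; print("len",np.hypot(*d),"slab yaw",np.degrees(np.arctan2(-d[0],d[1])))
u=d/np.hypot(*d); c=(h[0]-60/1000*u+h[2]+.05*u)/2; print("centre",c,"grasp",c-.02*u)
yaw=90+np.degrees(np.arctan2(-d[0],d[1]))
delta(manip.get_state(),[*(c-.02*u),.024],yaw)
E
```

```text
px [321.7 139.6] box [  6   6  16  16 204] [ 0.4752 -0.3486]
px [321.4 241.5] box [  4   5  22  20 346] [ 0.474  -0.4323]
px [321.5 270. ] box [  8   8  14  13 147] [ 0.4738 -0.4581]
len 0.10956326215481992 slab yaw -0.7159630736481272
centre [ 0.47443655 -0.40835345] grasp [ 0.47418664 -0.42835189]
shift/40mm in present tool axes [-0.07  0.02  3.59] twist/5deg -0.03
```

arm_command --pt "-0.07 0.02 0.8" --pt "0 0 0.8" --pt "0 0 0.8" --pt "0 0 0.6" --pt "0 0 0.4" --pt "0 0 0.19" --pt "0 0 0" --pt "0 0 0" --pt "0 0 0" --pt "0 0 0" --twist '[0,0,0,0,0,0,0,0,0,0]' --jaw '[1,1,1,1,1,1,1,0.8,0.65,0.5]' --force 45

```text
time: 3.3
tool_pos: [0.4747, -0.4289, 0.0256]
tool_rot: [179.9, 0.1, 89.1]
force: [0.1, -0.7, -0.7]
width: 0.833
finger_force: 0.0
```

arm_command --pt "0 0 0" --pt "0 0 0" --pt "0 0 0" --pt "0 0 0" --pt "0 0 0" --pt "0 0 -0.3" --pt "0 0 -0.9" --pt "0 0 -0.9" --pt "0 0 -0.9" --pt "0 0 -0.9" --twist '[0,0,0,0,0,0,0,0,0,0]' --jaw '[0.4,0.4,0.4,0.4,0.4,0.4,0.4,0.4,0.4,0.4]' --force 45

```text
time: 4.13
tool_pos: [0.4738, -0.428, 0.1821]
tool_rot: [-180.0, -0.0, 89.1]
force: [0.6, -0.3, -3.0]
width: 0.596
finger_force: 45.0
```

```bash
python3 - <<'E'
from h import *
s=st()
delta(s,[.4305,.0598,.25],94.56)
E
```

```text
t 4.13 pos [ 0.4738 -0.428   0.1821] rot [-1.7998e+02 -2.0000e-02  8.9080e+01] F [ 0.6 -0.3 -3. ] w 0.596 ff 45.0 q [-44.4   3.3  91.3   0.   85.4 -43.5]
shift/40mm in present tool axes [12.18 -1.28 -1.7 ] twist/5deg -1.1
```

arm_command --pt "0.5 0.06 -0.6" --pt "0.9 0.12 -0.4" --pt "0.9 0.12 -0.3" --pt "0.9 0.12 -0.2" --pt "0.9 0.12 -0.2" --pt "0.9 0.12 -0.15" --pt "0.9 0.12 -0.15" --pt "0.9 0.12 -0.15" --pt "0.9 0.12 -0.15" --pt "0.9 0.12 -0.15" --twist '[0,0,0,0,0,0,0,0,0,0]' --jaw '[0.4,0.4,0.4,0.4,0.4,0.4,0.4,0.4,0.4,0.4]'

```text
time: 4.97
tool_pos: [0.5248, -0.0834, 0.2788]
tool_rot: [180.0, -0.0, 89.1]
force: [1.7, 0.4, -4.4]
width: 0.595
finger_force: 45.0
```

arm_command --pt "0.9 0.12 0" --pt "0.9 0.12 0" --pt "0.9 0.12 0" --pt "0.6 0.08 0" --pt "0 0 0" --pt "0 0 0" --pt "0 0 0" --pt "0 0 0" --pt "0 0 0" --pt "0 0 0" --twist '[0,0,0,0,-0.6,-0.5,0,0,0,0]' --jaw '[0.4,0.4,0.4,0.4,0.4,0.4,0.4,0.4,0.4,0.4]'

```text
time: 5.8
tool_pos: [0.5449, 0.0462, 0.2782]
tool_rot: [180.0, -0.0, 94.5]
force: [1.0, -0.1, -4.2]
width: 0.601
finger_force: 45.0
```

```bash
python3 - <<'E'
from h import *
s=st(); k=manip.get_calibration("wrist"); im=manip.get_image("wrist"); cv2.imwrite("pics/w2.png",im[:,:,::-1])
np.savez("w2.npz",**{a:np.array(b) for a,b in k.items()})
im=manip.get_image("top"); cv2.imwrite("pics/t2.png",im[:,:,::-1])
E
```

```text
t 5.80 pos [0.5449 0.0462 0.2782] rot [180.    -0.    94.49] F [ 1.  -0.1 -4.2] w 0.601 ff 45.0 q [ 2.2 -9.9 95.   0.  94.8 -2.3]
```

View pics/w2.png

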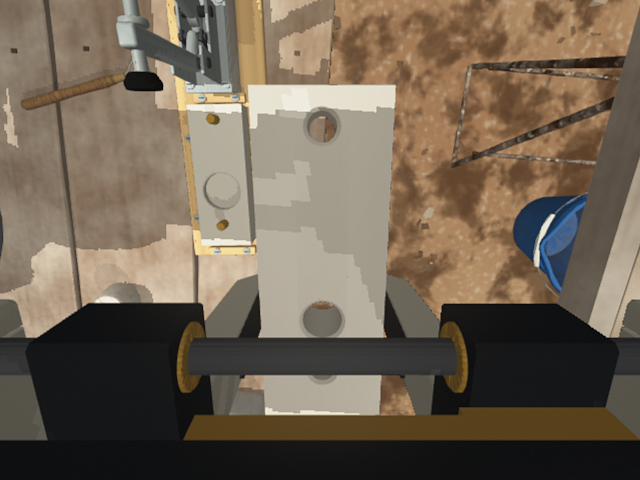

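The pins show at about (212,119) and (222,225), and the held slab's +60 hole at about (321,126). The clamp is open at the upper left.

```bash
python3 - <<'E'
import cv2,numpy as np
a=cv2.imread("pics/w2.png"); f=lambda u,v:cv2.resize(a[v-18:v+18,u-18:u+18],(390,390),interpolation=0)
cv2.imwrite("pics/z.png",np.hstack([f(212,119),f(222,225)]))
E
```

```text
(no output)
```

View pics/z.png

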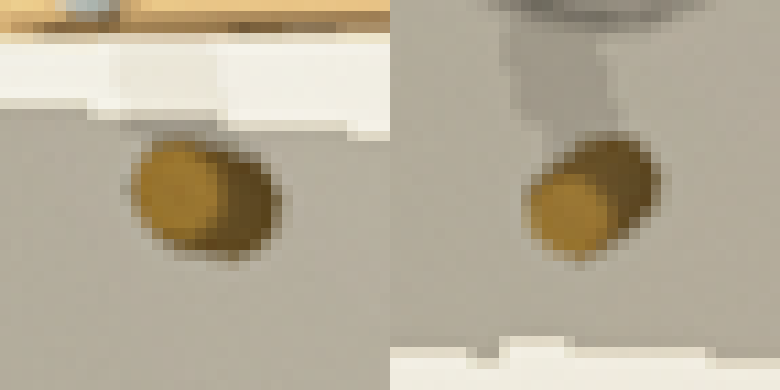

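```bash
python3 - <<'E'
from h import *
k=dict(np.load("w2.npz")); im=cv2.imread("pics/w2.png")
p60=back("",(210,117.95),.063,k)[:2]; p50=back("",(220,226.5),.063,k)[:2]
k["mtx"]=k["mtx"]
d=p60-p50; print(p60,p50,"len",np.hypot(*d),"yaw",np.degrees(np.arctan2(-d[0],d[1])))
# top cam gold check before arm came
t=cv2.cvtColor(cv2.imread("pics/top0.png"),cv2.COLOR_BGR2HSV)
for u,v in [(218,271.5),(265.5,267.5)]:
    r=6;u0,v0=int(u)-r,int(v)-r; q=t[v0:v0+2*r+1,u0:u0+2*r+1]; w=(q[:,:,1].astype(float)-70).clip(0)*(abs(q[:,:,0].astype(int)-20)<8)
    w[:, :0]=0; yy,xx=np.mgrid[:2*r+1,:2*r+1]; uv=((w*xx).sum()/w.sum()+u0,(w*yy).sum()/w.sum()+v0); print("top",uv,back("top",uv,.06)[:2])
g=cv2.cvtColor(im,cv2.COLOR_BGR2GRAY); r=28; q=g[126-r:126+r+1,321-r:321+r+1]
bg=np.median(q); m=(abs(q.astype(float)-bg)>22).astype(np.uint8)
n,l,s_,c=cv2.connectedComponentsWithStats(m); 
for i in range(1,n):
    if s_[i,4]>30: print(s_[i],c[i])
cnt=[x for x in cv2.findContours(m,0,1)[0] if abs(cv2.boundingRect(x)[0]+cv2.boundingRect(x)[2]/2-r)<6]
e=max(cnt,key=cv2.contourArea); (u,v),ax,_=cv2.fitEllipse(cv2.convexHull(e)); uv=(u+321-r,v+126-r); print("hole ell",uv,ax)
s=manip.get_state()
P=back("",uv,s["tool_pos"][2]+.006,k); dd=P-s["tool_pos"]; a=np.radians(s["tool_rot"][2]); hx=dd[0]*np.cos(a)+dd[1]*np.sin(a); hy=dd[0]*np.sin(a)-dd[1]*np.cos(a)
print("hole60 in tool",hx,hy)
E
```

```text
[0.42781135 0.13609535] [0.43794192 0.02621429] len 0.11034707272571534 yaw 5.267535150394443
top (np.float64(217.3756967670011), np.float64(271.3901895206243)) [0.4275836  0.13662414]
top (np.float64(264.90221642764016), np.float64(266.9243807040417)) [0.43733647 0.02723548]
[   0    0   57   45 1598] [28.16708385 17.89987484]
hole ell (320.6499900817871, 94.65322494506836) (56.99456024169922, 93.78285217285156)
hole60 in tool 0.09104325960742668 0.0005017652186555402
```

```bash
python3 - <<'E'
from h import *
k=dict(np.load("w2.npz"))
s=manip.get_state()
for uv in [(321.5,126),(321.5,125),(322,127)]:
    dd=back("",uv,s["tool_pos"][2]+.006,k)-s["tool_pos"]; a=np.radians(s["tool_rot"][2]); print("hole60 in tool",dd[0]*np.cos(a)+dd[1]*np.sin(a),dd[0]*np.sin(a)-dd[1]*np.cos(a))
f=lambda u,v:(100+u/2,150+v/2)
for n,u,v,z in [("riser end",52,262,.055),("foot tip?",214,240,.2),("board R far",372,194,.015),("board R near",376,272,.015)]: print(n,back("top",f(u,v),z))
a=cv2.imread("pics/top0.png")[225:330,115:305]; cv2.imwrite("pics/z2.png",cv2.resize(a,None,fx=4,fy=4,interpolation=2))
for z in (.17,.2): print("foot wrist",z,back("",(143,88),z,k))
delta(s,[.4351,.0568,.278],95.2)
E
```

```text
hole60 in tool 0.07968902873901759 0.0008214055477522011
hole60 in tool 0.08005910382522813 0.0008215285470673465
hole60 in tool 0.0793184204571363 0.001015931351044489
riser end [0.40658969 0.34818252 0.055     ]
foot tip? [0.4261496  0.13506751 0.2       ]
board R far [ 0.48631497 -0.01909487  0.015     ]
board R near [ 0.39356656 -0.02374978  0.015     ]
foot wrist 0.17 [0.41538751 0.14673395 0.17      ]
foot wrist 0.2 [0.43002757 0.14341241 0.2       ]
shift/40mm in present tool axes [ 0.48 -2.72  0.  ] twist/5deg -0.14
```

View pics/z2.png

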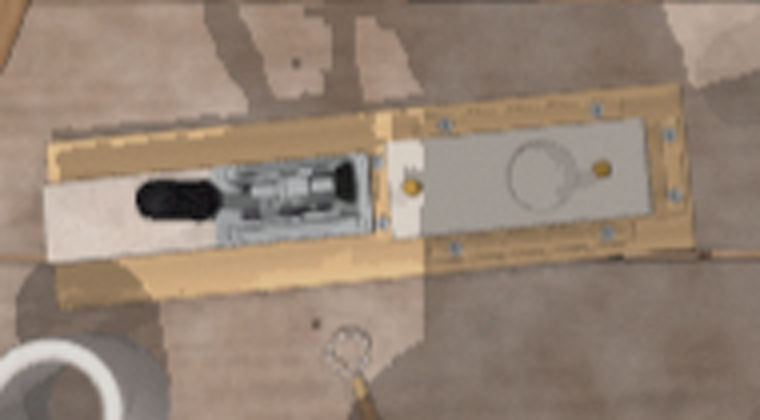

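arm_command --pt "-0.1 -0.7 0" --pt "-0.1 -0.9 0" --pt "-0.07 -0.8 0" --pt "0 -0.32 0" --pt "0 0 0" --pt "0 0 0.6" --pt "0 0 0.9" --pt "0 0 0.9" --pt "0 0 0.7" --pt "0 0 0.4" --twist '[0,0,-0.14,0,0,0,0,0,0,0]' --jaw '[0.4,0.4,0.4,0.4,0.4,0.4,0.4,0.4,0.4,0.4]'

```text
time: 6.73
tool_pos: [0.4365, 0.0268, 0.1345]
tool_rot: [-179.8, -0.0, 95.2]
force: [-0.6, -0.1, -4.8]
width: 0.601
finger_force: 45.0
```

arm_command --pt "0 0 0.4" --pt "0 0 0.2" --pt "0 0 0.1" --pt "0 0 0" --pt "0 0 0" --pt "0 0 0" --pt "0 0 0" --pt "0 0 0" --pt "0 0 0" --pt "0 0 0" --twist '[0,0,0,0,0,0,0,0,0,0]' --jaw '[0.4,0.4,0.4,0.4,0.4,0.4,0.4,0.4,0.4,0.4]'

```text
time: 7.57
tool_pos: [0.4375, 0.0269, 0.1103]
tool_rot: [180.0, 0.0, 95.3]
force: [-0.1, 0.1, -4.5]
width: 0.599
finger_force: 45.0
```

```bash
python3 - <<'E'
from h import *
s=st(); im=manip.get_image("wrist"); cv2.imwrite("pics/w3.png",im[:,:,::-1])
b=manip.get_image("side")[190:440,180:480]; cv2.imwrite("pics/w3.png",np.vstack([im[:300,60:560,::-1],cv2.resize(b[:,:,::-1],None,fx=500/300,fy=1)[:250]]))
delta(s,[.4346,.0567,.095],95.2)
E
```

```text
t 7.57 pos [0.4375 0.0269 0.1103] rot [179.98   0.    95.28] F [-0.1  0.1 -4.5] w 0.599 ff 45.0 q [  0.2 -20.8 119.5   0.   81.3  -5.1]
shift/40mm in present tool axes [ 0.75 -0.    0.38] twist/5deg 0.02
```

View pics/w3.png

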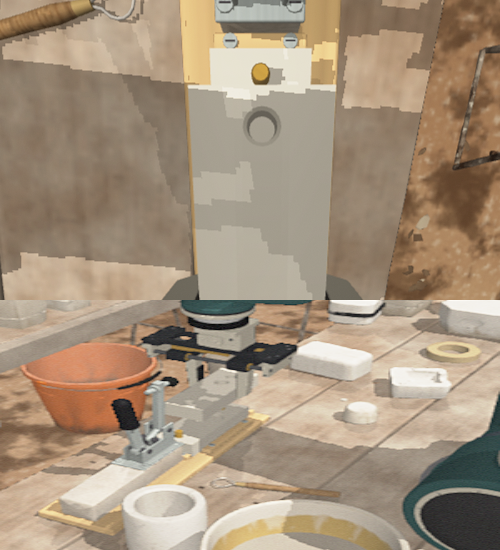

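Wrist view (upper): pin60 is at full-image (320,72), just ahead of the slab's +60 hole at (322,125). Side view (lower): the slab is level above the jig and clear of the clamp.

```bash
python3 - <<'E'
from h import *
s=manip.get_state(); k=manip.get_calibration("wrist"); im=cv2.imread("pics/w3.png")
hsv=cv2.cvtColor(im,cv2.COLOR_BGR2HSV)[55:92,245:278].astype(int)
m=((hsv[:,:,1]>130)&(hsv[:,:,2]>110)).astype(np.uint8); n,l,q,c=cv2.connectedComponentsWithStats(m); i=1+np.argmax(q[1:,4]); print(q[i],c[i])
uv=(c[i][0]+245+60,c[i][1]+55); print("bright pin",uv)
a=np.radians(s["tool_rot"][2])
def tool(P): d=P-s["tool_pos"]; return np.round([d[0]*np.cos(a)+d[1]*np.sin(a),d[0]*np.sin(a)-d[1]*np.cos(a)],4)
P=back("wrist",uv,.063); print("pin60",P,tool(P))
print("hole",tool(back("wrist",(322,125),s["tool_pos"][2]+.006)))
g=cv2.cvtColor(im,cv2.COLOR_BGR2GRAY)[100:150,235:290].astype(int); print("rim cols row125",np.where(g[25]<g[25,:4].mean()-20)[0][[0,-1]]+295,"rows",np.where(g[:,27]<g[-4:,27].mean()-20)[0][[0,-1]]+100)
E
```

```text
[  7   8  17  19 252] [14.71825397 17.10714286]
bright pin (np.float64(319.718253968254), np.float64(72.10714285714286))
pin60 [0.42734468 0.13535517 0.063     ] [ 1.089e-01 -1.000e-04]
hole [0.0801 0.001 ]
rim cols row125 [304 340] rows [107 116]
```

arm_command --pt "0.25 -0.01 0" --pt "0.25 -0.01 0" --pt "0.23 0 0" --pt "0 0 0.15" --pt "0 0 0.15" --pt "0 0 0.1" --pt "0 0 0" --pt "0 0 0" --pt "0 0 0" --pt "0 0 0" --twist '[0,0,0,0,0,0,0,0,0,0]' --jaw '[0.4,0.4,0.4,0.4,0.4,0.4,0.4,0.4,0.4,0.4]'

```text
time: 8.5
tool_pos: [0.4341, 0.0557, 0.0943]
tool_rot: [180.0, 0.0, 95.3]
force: [0.6, 0.5, -4.4]
width: 0.601
finger_force: 45.0
```

```bash
python3 - <<'E'
from h import *
s=st(); im=manip.get_image("wrist"); cv2.imwrite("pics/w4.png",cv2.resize(im[40:300,200:440,::-1],None,fx=2.2,fy=2.2))
E
```

```text
t 8.50 pos [0.4341 0.0557 0.0943] rot [179.98   0.    95.26] F [ 0.6  0.5 -4.4] w 0.601 ff 45.0 q [  4.  -20.2 120.5  -0.   79.6  -1.3]
```

View pics/w4.png

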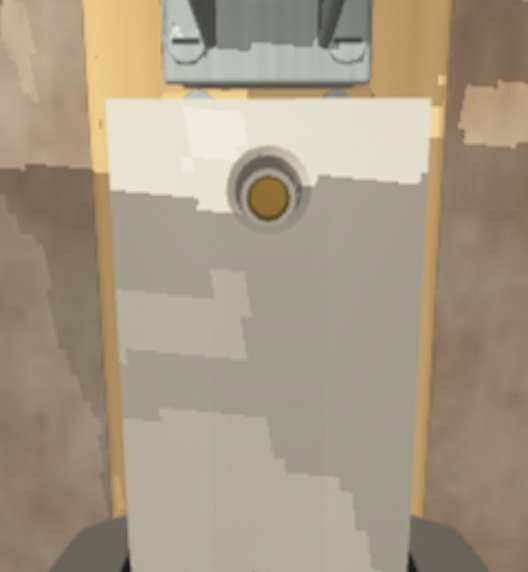

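The pin is centred in the hole once parallax is allowed for. Pin at crop (268,198), rim at (267,188).

arm_command --pt "0 0 0.05" --pt "0 0 0.05" --pt "0 0 0.05" --pt "0 0 0.05" --pt "0 0 0.05" --pt "0 0 0.05" --pt "0 0 0" --pt "0 0 0" --pt "0 0 0" --pt "0 0 0" --twist '[0,0,0,0,0,0,0,0,0,0]' --jaw '[0.4,0.4,0.4,0.4,0.4,0.4,0.4,0.4,0.4,0.4]'

```text
time: 9.38
tool_pos: [0.434, 0.0559, 0.0822]
tool_rot: [180.0, -0.0, 95.3]
force: [-0.4, 0.8, -3.7]
width: 0.599
finger_force: 45.0
```

arm_command --pt "0 0 0.04" --pt "0 0 0.04" --pt "0 0 0.04" --pt "0 0 0.04" --pt "0 0 0.03" --pt "0 0 0" --pt "0 0 0" --pt "0 0 0" --pt "0 0 0" --pt "0 0 0" --twist '[0,0,0,0,0,0,0,0,0,0]' --jaw '[0.4,0.4,0.4,0.4,0.4,0.4,0.4,0.4,0.4,0.4]'

```text
time: 10.22
tool_pos: [0.434, 0.0559, 0.0745]
tool_rot: [180.0, -0.0, 95.3]
force: [0.4, -0.2, -4.4]
width: 0.598
finger_force: 45.0
```

arm_command --pt "0 0 0.02" --pt "0 0 0.02" --pt "0 0 0.01" --pt "0 0 0" --pt "0 0 0" --pt "0 0 0" --pt "0 0 0" --pt "0 0 0" --pt "0 0 0" --pt "0 0 0" --twist '[0,0,0,0,0,0,0,0,0,0]' --jaw '[0.4,0.4,0.4,0.4,0.4,0.4,0.4,0.4,0.4,0.4]'

```text
time: 11.05
tool_pos: [0.434, 0.0559, 0.0725]
tool_rot: [180.0, -0.0, 95.3]
force: [0.2, 0.3, -2.9]
width: 0.596
finger_force: 45.0
```

arm_command --pt "0 0 0.01" --pt "0 0 0" --pt "0 0 0.01" --pt "0 0 0" --pt "0 0 0.01" --pt "0 0 0" --pt "0 0 0" --pt "0 0 0" --pt "0 0 0" --pt "0 0 0" --twist '[0,0,0,0,0,0,0,0,0,0]' --jaw '[0.4,0.4,0.4,0.4,0.4,0.4,0.4,0.4,0.4,0.4]'

```text
time: 11.88
tool_pos: [0.434, 0.0559, 0.0713]
tool_rot: [180.0, 0.0, 95.3]
force: [-1.2, -1.1, -0.1]
width: 0.595
finger_force: 45.0
```

arm_command --pt "0 0 0" --pt "0 0 0" --pt "0 0 0" --pt "0 0 0" --pt "0 0 -0.1" --pt "0 0 -0.4" --pt "0 0 -0.7" --pt "0 0 -0.7" --pt "0 0 -0.7" --pt "0 0 -0.5" --twist '[0,0,0,0,0,0,0,0,0,0]' --jaw '[0.65,0.7,0.75,0.75,0.75,0.75,0.75,0.75,0.75,0.75]'

```text
time: 12.72
tool_pos: [0.4342, 0.056, 0.1982]
tool_rot: [179.9, 0.0, 95.3]
force: [-0.7, 0.2, 0.1]
width: 0.751
finger_force: 0.0
```

```bash
python3 - <<'E'
from h import *
s=st(); im=manip.get_image("wrist"); b=manip.get_image("side")[230:430,200:400]
cv2.imwrite("pics/w5.png",np.hstack([im[:400,120:520,::-1],cv2.resize(b[:,:,::-1],(400,400),interpolation=2)]))
E
```

```text
t 12.72 pos [0.4342 0.056  0.1982] rot [179.87   0.    95.28] F [-0.7  0.2  0.1] w 0.751 ff 0.0 q [  4.  -23.7 113.3   0.   90.3  -1.3]
```

View pics/w5.png

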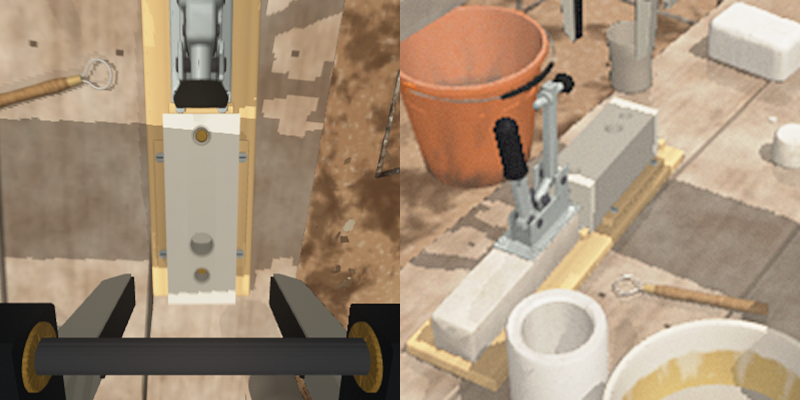

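Both pins show in their holes, at (202,135) and (202,274) in the left half. In the side view the upper half sits flush and the clamp is still open.

```bash
python3 - <<'E'
from h import *
s=manip.get_state()
manip.get_image("top"); manip.get_image("side")
a=np.radians(s["tool_rot"][2]); u=np.array([np.cos(a),np.sin(a)]); w=np.array([np.sin(a),-np.cos(a)])
def tool(P): d=np.array(P)[:2]-s["tool_pos"][:2]; return np.round([d@u,d@w],4)
g=back("top",(159.75,274.75),.183); print("grip top cam",g,tool(g))
for c in ("wrist","top"):
  manip.get_image(c)
  for l in("clamp_handle","grip","clamp_foot"):
    for d in manip.masks_of(c,l)[:1]: print(c,l,d["p"],d["box"])
print("lower centre in tool",tool([.43334,.07617]))
pv=g[:2]-.018*u; print("pivot",pv,tool(pv), "pred pivot from bed",tool(np.array([.43334,.07617])+.15*u))
prev=None
for th in [80,70,60,50,40,30,20,10,0,-5,-7]:
    t=np.radians(th); r=.125
    y=r*np.cos(t)-.011*np.sin(t)-(.0075 if th>5 else 0); z=.08+r*np.sin(t)+.011*np.cos(t)+.019
    print(th,"x from pivot %.4f TCPz %.4f"%(y,z), "" if prev is None else np.round([(y-prev[0])/.04,-(z-prev[1])/.04],2)); prev=(y,z)
E
```

```text
grip top cam [0.41724251 0.23720233 0.183     ] [ 0.1821 -0.0011]
wrist clamp_handle 0.63 [335.2, 26.2, 5.4, 9.4]
wrist grip 0.73 [304.4, 22.9, 36.4, 27.4]
wrist clamp_foot 0.95 [291.4, 44.7, 57.2, 62.0]
top clamp_handle 0.58 [148.1, 269.2, 26.0, 9.0]
top grip 0.5 [148.6, 267.9, 29.7, 12.2]
lower centre in tool [0.0202 0.0002]
pivot [0.41889852 0.21927867] [ 0.1641 -0.0011] pred pivot from bed [0.1702 0.0002]
80 x from pivot 0.0034 TCPz 0.2240 
70 x from pivot 0.0249 TCPz 0.2202 [0.54 0.09]
60 x from pivot 0.0455 TCPz 0.2128 [0.51 0.19]
50 x from pivot 0.0644 TCPz 0.2018 [0.47 0.27]
40 x from pivot 0.0812 TCPz 0.1878 [0.42 0.35]
30 x from pivot 0.0953 TCPz 0.1710 [0.35 0.42]
20 x from pivot 0.1062 TCPz 0.1521 [0.27 0.47]
10 x from pivot 0.1137 TCPz 0.1315 [0.19 0.51]
0 x from pivot 0.1250 TCPz 0.1100 [0.28 0.54]
-5 x from pivot 0.1255 TCPz 0.0991 [0.01 0.27]
-7 x from pivot 0.1254 TCPz 0.0947 [-0.    0.11]
```

arm_command --pt "0 0 -0.8" --pt "0 0 -0.8" --pt "0.6 -0.01 0" --pt "0.9 -0.01 0" --pt "0.9 0 0" --pt "0.9 0 0" --pt "0.63 0 0" --pt "0 0 0" --pt "0 0 0.4" --pt "0 0 0.3" --twist '[0,0,0,0,0,0,0,0,0,0]' --jaw '[0.5,0.3,0,0,0,0,0,0,0,0]' --force 30

```text
time: 14.15
tool_pos: [0.4187, 0.2125, 0.2305]
tool_rot: [180.0, 0.0, 95.3]
force: [-0.1, 0.1, -0.4]
width: 0.081
finger_force: 0.0
```

```bash
python3 - <<'E'
from h import *
s=st(); im=manip.get_image("wrist"); b=manip.get_image("side")[200:400,200:400]
cv2.imwrite("pics/w6.png",np.hstack([im[:400,120:520,::-1],cv2.resize(b[:,:,::-1],(400,400),interpolation=2)]))
E
```

```text
t 14.15 pos [0.4187 0.2125 0.2305] rot [1.800e+02 1.000e-02 9.534e+01] F [-0.1  0.1 -0.4] w 0.081 ff 0.0 q [ 23.8 -19.6 107.3  -0.   92.3  18.5]
```

View pics/w6.png

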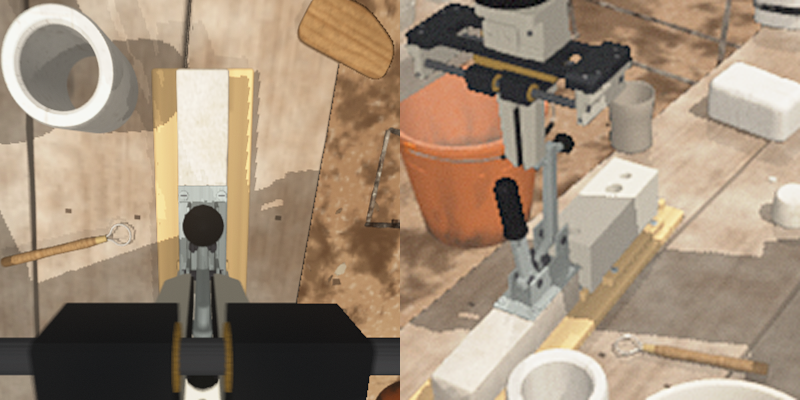

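```bash
python3 - <<'E'
from h import *
for z in np.arange(.04,.2,.02): print(round(z,2),back("top",(127.5,328.5),z)[:2].round(3),back("side",(279.2,396.2),z)[:2].round(3))
print("edge", back("top",(145.5,328.5),.1)[:2].round(3))
E
```

```text
0.04 [0.297 0.347] [0.327 0.294]
0.06 [0.298 0.341] [0.315 0.309]
0.08 [0.299 0.335] [0.303 0.323]
0.1 [0.301 0.329] [0.291 0.338]
0.12 [0.302 0.322] [0.278 0.353]
0.14 [0.303 0.316] [0.266 0.368]
0.16 [0.304 0.31 ] [0.254 0.382]
0.18 [0.305 0.304] [0.242 0.397]
edge [0.3   0.289]
```

arm_command --pt "0.1 0 0.16" --pt "0.2 0 0" --pt "0.27 0 0.05" --pt "0.27 0 0.05" --pt "0.25 0 0.09" --pt "0.26 0 0.1" --pt "0.23 0 0.13" --pt "0.24 0 0.14" --pt "0 0 0" --pt "0 0 0" --twist '[0,0,0,0,0,0,0,0,0,0]' --jaw '[0,0,0,0,0,0,0,0,0,0]'

```text
time: 15.08
tool_pos: [0.4117, 0.2852, 0.2017]
tool_rot: [-179.9, 0.0, 95.3]
force: [0.1, 0.3, 0.3]
width: 0.005
finger_force: 0.0
```

I've used all ten picture views, so from here I'll check the handle numerically with the networks' masks.

```bash
cat >> h.py <<'E'
PV=np.array([.4187,.2205]); U=np.array([np.cos(np.radians(95.2)),np.sin(np.radians(95.2))])
def proj(c,X):
    k=manip.get_calibration(c); p=np.array(k["mtx"])@(np.array(k["R"])@X+k["t"]); return np.round(p[:2]/p[2],1)
def grip():
    for c in("side","top","wrist"):
        manip.get_image(c)
        for l in("grip","clamp_foot"):
            for d in manip.masks_of(c,l)[:1]:
                v,u=np.nonzero(d["pixels"]); print(c,l,round(d["p"],2),"centroid",np.round([u.mean(),v.mean()],1),d["box"])
        print(c,"grip predicted",{th:proj(c,np.array([*(PV+.105*np.cos(np.radians(th))*U),.08+.105*np.sin(np.radians(th))])).tolist() for th in(80,65,50,35,20,5,-5)})
E
python3 -c "
from h import *
st();grip()"
```

```text
t 15.08 pos [0.4117 0.2852 0.2017] rot [-1.7993e+02  4.0000e-02  9.5340e+01] F [0.1 0.3 0.3] w 0.005 ff 0.0 q [ 31.8 -14.8 106.3  -0.   88.6  26.5]
side grip 0.8 centroid [248.6 332.9] [221.6, 318.8, 52.2, 24.5]
side grip predicted {80: [254.5, 299.9], 65: [246.5, 311.4], 50: [239.6, 325.3], 35: [234.3, 340.2], 20: [231.2, 355.1], 5: [230.6, 368.5], -5: [231.5, 376.0]}
top grip 0.64 centroid [161.3 275.3] [139.2, 269.3, 50.7, 12.6]
top grip predicted {80: [159.0, 274.8], 65: [147.7, 276.1], 50: [138.8, 277.3], 35: [133.0, 278.3], 20: [130.7, 279.1], 5: [131.7, 279.6], -5: [134.1, 279.7]}
wrist grip 0.91 centroid [321.8 222. ] [303.4, 173.4, 37.6, 161.8]
wrist grip predicted {80: [321.3, 367.5], 65: [321.3, 317.5], 50: [321.4, 269.3], 35: [321.4, 230.1], 20: [321.5, 203.7], 5: [321.5, 190.1], -5: [321.5, 187.3]}
```

arm_command --pt "0.21 0 0.17" --pt "0.21 0 0.18" --pt "0.18 0 0.21" --pt "0.17 0 0.21" --pt "0.14 0 0.23" --pt "0.13 0 0.24" --pt "0.1 0 0.25" --pt "0.1 0 0.26" --pt "0 0 0" --pt "0 0 0" --twist '[0,0,0,0,0,0,0,0,0,0]' --jaw '[0,0,0,0,0,0,0,0,0,0]'

```text
time: 16.37
tool_pos: [0.4072, 0.3342, 0.1318]
tool_rot: [-179.9, 0.0, 95.3]
force: [-0.7, -0.7, 0.4]
width: 0.004
finger_force: 0.0
```

```bash
python3 -c "
from h import *
st();grip()"
```

```text
t 16.37 pos [0.4072 0.3342 0.1318] rot [-1.7994e+02  4.0000e-02  9.5290e+01] F [-0.7 -0.7  0.4] w 0.004 ff 0.0 q [ 36.6  -9.2 108.1  -0.   81.2  31.3]
side grip 0.94 centroid [234.5 362.1] [216.5, 347.9, 32.8, 27.4]
side clamp_foot 0.54 centroid [298.8 299.8] [294.7, 295.7, 6.9, 10.8]
side grip predicted {80: [254.5, 299.9], 65: [246.5, 311.4], 50: [239.6, 325.3], 35: [234.3, 340.2], 20: [231.2, 355.1], 5: [230.6, 368.5], -5: [231.5, 376.0]}
top grip 0.63 centroid [153.9 276.3] [127.1, 267.8, 65.8, 16.0]
top grip predicted {80: [159.0, 274.8], 65: [147.7, 276.1], 50: [138.8, 277.3], 35: [133.0, 278.3], 20: [130.7, 279.1], 5: [131.7, 279.6], -5: [134.1, 279.7]}
wrist grip 0.73 centroid [321.4 293.5] [302.5, 243.8, 40.1, 167.9]
wrist clamp_foot 0.21 centroid [321.6 289.1] [300.2, 245.6, 44.9, 169.3]
wrist grip predicted {80: [321.1, 585.6], 65: [321.2, 514.2], 50: [321.3, 437.0], 35: [321.4, 369.3], 20: [321.4, 319.4], 5: [321.4, 288.6], -5: [321.4, 277.3]}
```

arm_command --pt "0 0 0.1" --pt "0 0 0.1" --pt "0 0 0.1" --pt "0 0 0.08" --pt "0 0 0.07" --pt "0 0 0.05" --pt "0 0 0" --pt "0 0 0" --pt "0 0 0" --pt "0 0 0" --twist '[0,0,0,0,0,0,0,0,0,0]' --jaw '[0,0,0,0,0,0,0,0,0,0]'

```text
time: 17.65
tool_pos: [0.4074, 0.3342, 0.1124]
tool_rot: [-180.0, 0.0, 95.3]
force: [-0.7, 0.5, 0.2]
width: 0.006
finger_force: 0.0
```

arm_command --pt "0 0 0.06" --pt "0 0 0.06" --pt "0 0 0.06" --pt "0 0 0.04" --pt "0 0 0.04" --pt "0 0 0" --pt "0 0 0" --pt "0 0 0" --pt "0 0 0" --pt "0 0 0" --twist '[0,0,0,0,0,0,0,0,0,0]' --jaw '[0,0,0,0,0,0,0,0,0,0]'

```text
time: 18.48
tool_pos: [0.4075, 0.3343, 0.1022]
tool_rot: [180.0, -0.0, 95.3]
force: [0.0, 0.7, 0.6]
width: 0.002
finger_force: 0.0
```

```bash
python3 -c "
from h import *
st();grip()"
```

```text
t 18.48 pos [0.4075 0.3343 0.1022] rot [ 1.7999e+02 -1.0000e-02  9.5280e+01] F [0.  0.7 0.6] w 0.002 ff 0.0 q [ 36.6  -8.  109.9   0.   78.1  31.3]
side grip 0.79 centroid [239.4 363.9] [216.5, 307.5, 55.0, 81.4]
side clamp_foot 0.49 centroid [299.  299.8] [296.1, 294.3, 8.7, 11.8]
side grip predicted {80: [254.5, 299.9], 65: [246.5, 311.4], 50: [239.6, 325.3], 35: [234.3, 340.2], 20: [231.2, 355.1], 5: [230.6, 368.5], -5: [231.5, 376.0]}
top grip 0.83 centroid [156.7 276.3] [130.6, 267.4, 59.5, 16.9]
top grip predicted {80: [159.0, 274.8], 65: [147.7, 276.1], 50: [138.8, 277.3], 35: [133.0, 278.3], 20: [130.7, 279.1], 5: [131.7, 279.6], -5: [134.1, 279.7]}
wrist grip 0.78 centroid [322.1 291.9] [304.7, 242.6, 39.6, 170.8]
wrist grip predicted {80: [321.2, 706.6], 65: [321.3, 614.5], 50: [321.4, 510.8], 35: [321.5, 419.7], 20: [321.6, 353.4], 5: [321.6, 312.7], -5: [321.6, 297.4]}
```

arm_command --pt "0 0 0.03" --pt "0 0 0.03" --pt "0 0 0.03" --pt "0 0 0" --pt "0 0 0" --pt "0 0 0" --pt "0 0 0" --pt "0 0 0" --pt "0 0 0" --pt "0 0 0" --twist '[0,0,0,0,0,0,0,0,0,0]' --jaw '[0,0,0,0,0,0,0,0,0,0]'

```text
time: 19.77
tool_pos: [0.4077, 0.3344, 0.1001]
tool_rot: [179.9, -0.0, 95.3]
force: [-5.1, -4.2, 17.1]
width: 0.004
finger_force: 8.9
```

arm_command --pt "0 0 0.02" --pt "0 0 0.02" --pt "0 0 0.02" --pt "0 0 0" --pt "0 0 0" --pt "0 0 0" --pt "0 0 0" --pt "0 0 0" --pt "0 0 0" --pt "0 0 0" --twist '[0,0,0,0,0,0,0,0,0,0]' --jaw '[0,0,0,0,0,0,0,0,0,0]'

```text
time: 20.6
tool_pos: [0.4081, 0.3347, 0.0997]
tool_rot: [179.9, -0.1, 95.3]
force: [-13.0, -8.7, 37.8]
width: 0.005
finger_force: 18.7
```

The handle is against a hard stop, at the height expected for locked. I'll lift off and check that it stays.

arm_command --pt "0 0 -0.1" --pt "0 0 -0.3" --pt "0 0 -0.7" --pt "0 0 -0.9" --pt "0 0 -0.9" --pt "0 0 -0.9" --pt "0 0 -0.9" --pt "0 0 0" --pt "0 0 0" --pt "0 0 0" --twist '[0,0,0,0,0,0,0,0,0,0]' --jaw '[0,0,0,0,0,0,0,0,0,0]'

```text
time: 21.43
tool_pos: [0.4073, 0.3342, 0.2835]
tool_rot: [-180.0, 0.0, 95.3]
force: [-0.0, 0.0, 0.0]
width: 0.005
finger_force: 0.0
```

```bash
python3 -c "
from h import *
st();grip()
print([(d['p'],d['box']) for l in('cup_a','slab') for d in manip.masks_of('top',l)[:1]])"
```

```text
t 21.43 pos [0.4073 0.3342 0.2835] rot [-1.7997e+02  2.0000e-02  9.5280e+01] F [-0.  0.  0.] w 0.005 ff 0.0 q [ 36.6 -12.4  96.8  -0.   95.7  31.3]
side grip 0.73 centroid [246.1 355.6] [217.8, 307.9, 56.3, 79.8]
side clamp_foot 0.58 centroid [299.2 299.7] [296.1, 296.7, 6.5, 6.9]
side grip predicted {80: [254.5, 299.9], 65: [246.5, 311.4], 50: [239.6, 325.3], 35: [234.3, 340.2], 20: [231.2, 355.1], 5: [230.6, 368.5], -5: [231.5, 376.0]}
top grip 0.83 centroid [150.4 277.1] [119.2, 269.0, 72.5, 15.0]
top grip predicted {80: [159.0, 274.8], 65: [147.7, 276.1], 50: [138.8, 277.3], 35: [133.0, 278.3], 20: [130.7, 279.1], 5: [131.7, 279.6], -5: [134.1, 279.7]}
wrist grip 0.9 centroid [322.2 233.4] [311.1, 196.1, 21.6, 135.5]
wrist grip predicted {80: [321.5, 358.9], 65: [321.6, 325.1], 50: [321.6, 291.7], 35: [321.7, 263.1], 20: [321.7, 241.9], 5: [321.7, 229.2], -5: [321.7, 225.2]}
[(0.73, [318.8, 211.0, 22.7, 27.2]), (0.94, [374.2, 248.5, 31.2, 49.3])]
```

```bash
python3 -c "
from h import *
for c,(a,b,e,f) in {'side':(205,285,340,395),'wrist':(295,345,170,330)}.items():
    g=manip.get_image(c).max(2)[e:f,a:b]; n,l,q,ce=cv2.connectedComponentsWithStats((g<60).astype(np.uint8))
    print(c,[(q[i].tolist(),np.round(ce[i]+[a,e],1)) for i in range(1,n) if q[i,4]>15])
    for th in(5,0,-5): print(th,[proj(c,np.array([*(PV+r*np.cos(np.radians(th))*U),.08+r*np.sin(np.radians(th))])) for r in(.069,.105,.141)])
"
```

```text
side [([15, 18, 29, 32, 380], array([233.7, 373.8]))]
5 [array([242.4, 357.4]), array([230.6, 368.5]), array([218. , 380.2])]
0 [array([242.6, 360. ]), array([230.9, 372.4]), array([218.5, 385.5])]
-5 [array([242.9, 362.3]), array([231.5, 376. ]), array([219.4, 390.4])]
wrist [([17, 28, 21, 64, 1052], array([322.7, 229.6])), ([23, 107, 4, 53, 134], array([319.4, 306.1])), ([28, 107, 4, 53, 156], array([324.2, 305.4])), ([0, 133, 20, 27, 533], array([304.4, 315.9])), ([35, 133, 15, 27, 399], array([337.1, 315.8]))]
5 [array([321.5, 261.7]), array([321.6, 229.2]), array([321.7, 194.4])]
0 [array([321.6, 259.6]), array([321.6, 226.8]), array([321.7, 192.2])]
-5 [array([321.6, 258.1]), array([321.6, 225.2]), array([321.7, 191.2])]
```

```bash
python3 -c "
from h import *
g=manip.get_image('side').max(2)[340:395,205:285]; v,u=np.nonzero(g<60); w,V=np.linalg.eigh(np.cov(u,v)); s=abs(V[1,1]/V[0,1]); print('slope',s,'(5deg .93, 0 1.06, -5 1.20)')
if s>1.12: print(manip.close_job())
"
```

```text
slope 1.1639346998374747 (5deg .93, 0 1.06, -5 1.20)
the job is handed in; nothing more can be done
None
```

The job is handed in: the upper half sits flush over both pins, and the handle is down at its stop and stayed there after I let go. The foot's pressing force and the final verdict weren't reported back to me.

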